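Hang the tea strainer on the side-opening hook of its drip stand

TASK

Take the tea strainer by its blue grip and hang it on the drip stand: bring its crossbar sideways into the open mouth of the double hook, under the roof, slide it along until you feel the back wall, and lower it to the bottom of the throat so that it hangs freely and still, then let go. Work gently by feel: never let the strainer or the robot press on the stand with more than 15 N, do not let the strainer drop, and leave the mug, the egg timer and the spice jar where they stand.

Things in the scene. Friction and masses are not known exactly. Their poses are not given: they have to be found in the camera images.
- strainer: Loose steel tea strainer, 0.17 to 0.35 kg, 168 mm high, upright; origin: centre of its underside, z up; same after a half turn about z. Round basket, 68 mm across, 48 mm high, open at the top; at y = +-33 mm two 6 mm wires rise to the crossbar; from the bar's middle an 8 mm stem rises to a flat blue grip.
- strainer_bar (a point): Middle of the strainer's crossbar axis, 85 mm above its underside, axes as the strainer. The bar is round, 6 mm thick, runs along y, 60 mm free between the wires.
- strainer_grip (a point): Middle of the blue grip, 150 mm above the underside (65 mm above the bar axis), axes as the strainer. The grip is 14 mm thick along x, 34 mm wide along y, and spans 130 to 168 mm in height. Pinched across the 14 mm (along x) it cannot rock in the slide direction.
- stand: Fixed drip stand. Origin on the worktop under the throat when the arm is half out; z up; x from the hook's mouth to the post. Wooden base 200 x 120 x 12 mm (x -55 to 145), post at x = 115 mm. A telescopic arm carries a double hook whose mouth opens to -x: the bar, lying along y, goes in along +x. Nothing is higher than 151 mm.
- stand_passage (a point): On the stand, 133 mm up: mid-height of the hook's level passage, at x = -27 mm (arm half out). Two 5 mm cheeks at y = +-11 to +-16 mm (stem passes between, wires outside). In both: ledge top 126, underside 107 mm high, x -50 to -5 mm; roof underside 140, top 147 mm, from x = -46 mm; flared lips to x = -59 mm. Bar axis fits at 129 to 137 mm.
- stand_throat (a point): On the stand, 115 mm up, x = 0: the bar axis when seated, arm half out. Throat 10 mm wide (x -5 to 5), floor 112 mm high, back wall at x = 5 mm up to the roof. The arm is clamped (holds 15 N) at a length that differs each time: the REAL hook is shifted -20 to +20 mm along x from this point and the passage; this is not measured, feel for it.
- mug: Orange mug, 81 x 113 x 101 mm, loose bystander; origin at its underside. Leave alone.
- timer: Cream egg timer, 66 mm across, 65 mm high, loose bystander; origin at its underside. Leave alone.
- spice_jar: Glass spice jar with red cap, 45 mm across, 106 mm high, loose bystander; origin at its underside. Leave alone.
Not all that is in view belongs to the job. Of the things shaped like the strainer, the steel one is meant.

How it is judged:
By the outcome, as a careful person would: the job done as asked, in the order asked, and still so for the second after the job is handed in, with the robot touching nothing.
It also fails if it takes over 48 s, if anything falls off the work surface, if the arm or the gripper's body presses on something with over 40 N, if the wrist force passes 120 N, or if a joint passes its speed limit or range.

ROBOT

A 6-joint arm with a two-finger parallel gripper is mounted at the origin on a cart in front of the work surface, level with it; the furniture and walls round the work are solid. World frame = base frame: x ahead of the robot, y to its left, z up, the work surface at z = 0. Lengths are in m, angles in rad, forces in N, time in s.
With the tool pointing down it reaches from about 0.275 to 0.725 m from the base axis. Payload 5.6 kg.
Tool frame: the origin (TCP) lies between the finger pads; the fingertips stand 22 mm ahead of it and the grasp point (between the pads) lies 3 mm ahead of it; z points along the fingers, y is the line along which they close (so a half turn about z gives the same grasp; the last joint's range is limited). The gripper opens to 85 mm and grips with 20 to 120 N. Pads are 22 mm wide; open, the fingers measure 114 mm over their backs; the gripper's body (76 mm by 85 mm) begins 54 mm behind the grasp point. The pads swing forward as they close: fully open they stand 13 mm farther back than shut.
Start: joints at [1.447, 0.255, 0.108, 0, -1.424, -0.285], TCP at [0.219, 0.505, 0.253] pointing down, gripper open.
Joint ranges: [-2.95, 2.95], [-1.21, 1.97], [-1.09, 1.5], [-2.87, 1.71], [-2.94, -0.07], [-3.05, 3.05]. Speed limits (rad/s): [2.57, 2.57, 3.14, 3.14, 3.14, 3.14].

INTERFACE

Orientations are given as [roll, pitch, yaw] about the fixed x, y, z axes, in that order (R = Rz(yaw) Ry(pitch) Rx(roll)).
In Python, from workcell import readout, camera, calibration, arm, models gives the robot as it stands. The module is installed in compiled form; this text tells all that it offers.
- The arm moves only by the tool jog_arm, never from a script. Its argument "motion" is a list of rows, each a list of 2 entries, a list of its own where there are three numbers: the shift along the tool's x, y, z in mm, then the turn about the tool's z in rad. In form: [[[dx, dy, dz], yaw], ...]. A call has exactly 8 rows; each row is the pose to reach, as a shift and turn from the pose commanded when the call began, along the tool's axes at that moment; what a row does not reach only later rows make up. A row lasts 1/12 s, in which the tool goes at most 41.7 mm and 7.16 degrees, less where a joint would pass 70% of its speed; a pose out of reach is approached as far as the arm can. A call with a gripper value outside its range is refused whole. "fingers" is the finger opening in mm, from 0 to 85.4, set as the call begins (left out, the last holds). The fingers move at their own pace and stop on an object; the grip force is fixed at half the most. Time passes only in rows, so rows that repeat a pose let the fingers close, or fill a call up. It gives the time, the measured TCP pose, the force, the opening and the grip force at its end, in the units of the state.
- readout.observe(): the state, without advancing time (a new reading comes with each control period).
- camera(name): name is "side" or "top"; returns (picture, depth): 420x560x3 uint8, red, green, blue; 420x560 float32, m along the optical axis (not along the pixel's ray), 0 where there is no reading.
- calibration(name): a dict with "mtx" (3x3 intrinsics, pixels), "world_to_cam" (4x4, takes a point from world to camera coordinates). Camera axes: x right, y up, looking along -z (the intrinsics and any distortion apply to the point x, -y, -z); pixel columns grow to the right and rows downward; lengths in m; the calibration is good to about 2 mm. A picture is of the moment at which its call begins. calibration takes no time and is no camera call.
- arm.sign_off(): hands the job in; it is judged then, once.
Trained networks look in the newest picture that a camera, given by its name, has taken for a name from the list of things; names that differ only in an ending like _2 or _b are one class to them, and where a whole thing is asked for, a point or a joint stands for the part that bears it (a point fixed in the world has none). Each returns a list of dicts, best first, with "score" (0 to 1); they miss things now and then, are a little off and sometimes report something else, mostly with a low value. They report only what shows in the picture. A call takes as long as a camera call. They do not tell look-alikes from the thing itself.
- models.recognise(camera, name): "position" ([x, y, z] in m, in the coordinates of the camera as it stood for that picture, good to about 4 mm: the middle of the surface that is visible of it).
The state is a dict: "t": time; "joint_positions": joint angles; "joint_vel": joint speeds; "tau": joint torques, N m; "tool_pos": TCP position; "tcp_rot": TCP orientation; "ft_force": force on the tool from outside, world axes, zero at the start; "wrist_torque": the same for the moment, N m; "width": finger opening in m; "grasp_force": force on a finger pad.
Only numpy, scipy, OpenCV 4.12 (cv2) and the standard library are available. Lean on these libraries where they do the work, as an engineer would, in place of code of your own. Each camera call takes 0.05 s, during which the arm holds its last target. There are 200 camera calls.

## Working session

There is one attempt and no reset: what is moved stays moved. The work goes in short steps, Python scripts to look and compute and a tool call to move; the robot and the scene stay as the last step left them, time stands still between calls to the robot, and variables do not carry over. Pictures are saved under pics/ and viewed, at most 10 in all, crops included, and the job is handed in when it is done.

Besides the shell and the picture viewer there is one more tool, called as name(argument=value, ...) on one line, values as JSON. jog_arm: Moves the arm, as the interface text tells. Its arguments: {"type":"object","properties":{"motion":{"type":"array"},"fingers":{"type":"number"}},"required":["motion"]}

```bash
mkdir -p pics
cat > h.py <<'E'
import numpy as np, cv2
from workcell import readout, camera, calibration, arm, models
def c2w(cam,p):
    T=np.linalg.inv(calibration(cam)["world_to_cam"]); return (T@np.r_[p,1])[:3]
def cloud(cam,d):
    c=calibration(cam);K=c["mtx"];T=np.linalg.inv(c["world_to_cam"])
    v,u=np.mgrid[:d.shape[0],:d.shape[1]]
    X=np.stack([(u-K[0,2])/K[0,0]*d,-(v-K[1,2])/K[1,1]*d,-d,np.ones_like(d)],-1)
    return (X@T.T)[...,:3]
def px(cam,P):
    c=calibration(cam);q=(c["world_to_cam"]@np.r_[P,1])[:3];K=c["mtx"]
    return K[0,0]*q[0]/-q[2]+K[0,2],K[1,1]*q[1]/q[2]+K[1,2]
E
python3 - <<'E'
from h import *
o=readout.observe();print(o)
for c in("side","top"):
    p,d=camera(c);cv2.imwrite(f"pics/{c}0.png",p[...,::-1]);np.save(c+"_d.npy",d);np.save(c+"_p.npy",p)
    print(calibration(c)["world_to_cam"].round(3).tolist(), {k for k in calibration(c)})
    for n in("strainer","strainer_bar","strainer_grip","stand","stand_passage","stand_throat","mug","timer","spice_jar"):
        for r in models.recognise(c,n)[:4]:
            w=c2w(c,r["position"]);print(c,n,round(r["score"],2),w.round(3),np.round(px(c,w)))
E
```

```text
{'t': 0.0, 'joint_positions': array([ 1.44660871e+00,  2.55748789e-01,  1.06982125e-01, -4.79929916e-04,
       -1.42389298e+00, -2.84585137e-01]), 'joint_vel': array([-1.64955275e-03, -9.19829505e-04,  9.54998263e-04, -1.86336780e-04,
        3.20313163e-04,  4.53071521e-05]), 'tau': array([ 6.18217418e-04, -3.86629736e+01,  2.37938333e+01,  5.36482349e+00,
       -6.17556536e-03, -1.46690724e-05]), 'tool_pos': array([0.21838516, 0.50428236, 0.25238515]), 'tcp_rot': array([ 3.13967101e+00, -6.76082026e-05, -4.08843380e-01]), 'ft_force': array([0.47188359, 0.02808147, 0.58295615]), 'wrist_torque': array([ 0.04354853, -0.02035558, -0.03555724]), 'grasp_force': 0.0, 'width': 0.08522776978210486}
[[0.998, -0.054, -0.023, -0.511], [0.044, 0.414, 0.909, -0.193], [-0.039, -0.908, 0.416, -0.998], [0.0, 0.0, 0.0, 1.0]] {'world_to_cam', 'mtx'}
side strainer 0.71 [0.384 0.032 0.04 ] [217. 288.]
side strainer 0.69 [0.346 0.133 0.048] [201. 260.]
side strainer 0.67 [0.435 0.236 0.047] [245. 236.]
side strainer_bar 0.73 [0.386 0.031 0.041] [218. 288.]
side strainer_bar 0.6 [0.345 0.132 0.051] [20
[... 871 characters left out ...]
035] [314. 264.]
top strainer 0.6 [0.432 0.244 0.036] [235. 242.]
top strainer_bar 0.95 [0.383 0.049 0.034] [314. 264.]
top strainer_bar 0.68 [0.434 0.24  0.035] [237. 242.]
top strainer_bar 0.59 [0.345 0.142 0.034] [275. 279.]
top strainer_grip 0.93 [0.385 0.048 0.032] [314. 264.]
top strainer_grip 0.81 [0.437 0.24  0.035] [237. 240.]
top strainer_grip 0.81 [0.35  0.147 0.03 ] [274. 277.]
top stand 0.92 [ 0.478 -0.136  0.012] [387. 228.]
top stand_passage 0.89 [ 0.476 -0.141  0.012] [389. 229.]
top stand_throat 0.77 [ 0.48  -0.139  0.008] [387. 228.]
top mug 0.88 [0.666 0.153 0.033] [274. 150.]
top timer 0.55 [0.617 0.322 0.054] [205. 166.]
top spice_jar 0.66 [0.445 0.342 0.108] [190. 235.]
```

View pics/side0.png

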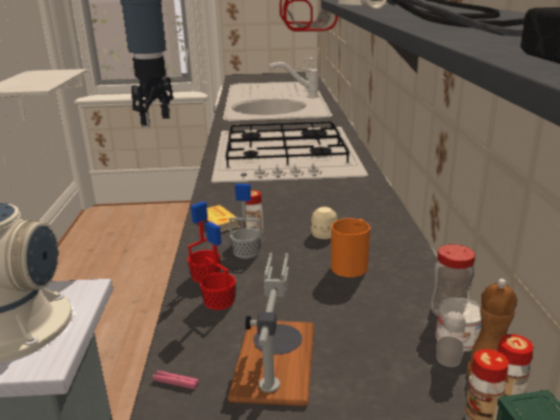

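View pics/top0.png

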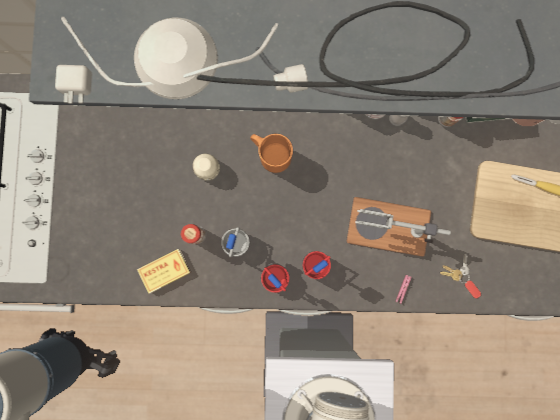

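The top view shows the steel strainer at about (235,242), with two red look-alikes at (275,278) and (317,266). The stand is at about (390,228), its mouth facing left (+y). Next I'll measure the grip and stand from the point clouds.

Run:
```python
from h import *
im={}
for c in("top","side"):
    p=np.load(c+"_p.npy");d=np.load(c+"_d.npy");X=cloud(c,d);h=cv2.cvtColor(p,cv2.COLOR_RGB2HSV)
    ok=d>0
    blue=ok&(h[...,0]>105)&(h[...,0]<130)&(h[...,1]>150)&(h[...,2]>60)
    n,l=cv2.connectedComponents(blue.astype(np.uint8))
    for i in range(1,n):
        m=l==i
        if m.sum()<15: continue
        Q=X[m]; v,u=np.nonzero(m)
        r=cv2.minAreaRect(Q[Q[:,2]>.1][:,:2].astype(np.float32)*1000) if (Q[:,2]>.1).sum()>4 else None
        print(c,"blue",m.sum(),u.mean().round(),v.mean().round(),np.median(Q,0).round(3),Q[:,2].min().round(3),Q[:,2].max().round(3),r)
    near=ok&(np.hypot(X[...,0]-.435,X[...,1]-.24)<.06)
    k=near&(X[...,2]>.01)&(X[...,2]<.12)
    print(c,"body",cv2.minEnclosingCircle(X[k][:,:2].astype(np.float32)*1000),k.sum())
    reg=ok&(X[...,0]>.35)&(X[...,0]<.65)&(X[...,1]>-.35)&(X[...,1]<.05)
    wood=reg&(X[...,2]>.004)&(X[...,2]<.022)&(h[...,0]<18)&(h[...,1]>100)
    wood=cv2.morphologyEx(wood.astype(np.uint8),cv2.MORPH_OPEN,np.ones((3,3)))>0
    r=cv2.minAreaRect(X[wood][:,:2].astype(np.float32)*1000);print(c,"base",r,cv2.boxPoints(r).round().tolist(),np.median(X[wood][:,2]))
    hk=reg&(X[...,2]>.09)&(X[...,2]<.165)
    Q=X[hk]; print(c,"hook",len(Q),Q.min(0).round(3),Q.max(0).round(3))
    np.savetxt(c+"_hook.txt",Q,fmt="%.4f")
    a,b=((190,180,270,115),) [0][:2],None
s=np.load("side_p.npy")[170:400,180:350];t=np.load("top_p.npy")[190:310,170:450]
cv2.imwrite("pics/cs.png",cv2.resize(s,None,fx=2.6,fy=2.6,interpolation=2)[...,::-1])
cv2.imwrite("pics/ct.png",cv2.resize(t,None,fx=2.85,fy=2.85,interpolation=2)[...,::-1])
```

```text
top blue 55 230.0 241.0 [0.433 0.244 0.168] 0.162 0.172 ((432.4837646484375, 243.0035400390625), (9.397470474243164, 28.671655654907227), 76.39408874511719)
top blue 34 320.0 265.0 [0.388 0.041 0.168] 0.164 0.172 ((383.8409729003906, 44.904762268066406), (9.904356002807617, 28.222637176513672), 39.322547912597656)
top body ((433.749267578125, 244.27268981933594), 35.3499641418457) 291
top base ((484.1009521484375, -141.1214599609375), (199.37220764160156, 120.02120971679688), 81.55414581298828) [[410.0, -231.0], [529.0, -249.0], [558.0, -51.0], [439.0, -34.0]] 0.011859933481615736
top hook 723 [ 0.375 -0.255  0.09 ] [0.514 0.049 0.165]
side blue 213 242.0 191.0 [0.434 0.236 0.155] 0.136 0.17 ((435.2000427246094, 237.4694061279297), (15.466971397399902, 29.563934326171875), 64.2283706665039)
side blue 234 199.0 212.0 [0.35  0.135 0.155] 0.135 0.17 ((350.70404052734375, 138.14588928222656), (33.04001235961914, 12.560408592224121), 40.715965270996094)
side blue 228 213.0 233.0 [0.385 0.032 0.155] 0.136 0.17 ((382.9608154296875, 37.46111297607422), (12.041729927062988, 31.763399124145508), 45.1378288269043)
side body ((434.7350769042969, 242.30960083007812), 36.74747848510742) 928
side base ((475.46881103515625, -101.89105224609375), (174.84239196777344, 312.4280090332031), 12.324211120605469) [[357.0, 32.0], [423.0, -273.0], [594.0, -236.0], [528.0, 69.0]] 0.012911395381007273
side hook 1774 [ 0.371 -0.259  0.09 ] [0.516 0.049 0.165]
```

View pics/ct.png

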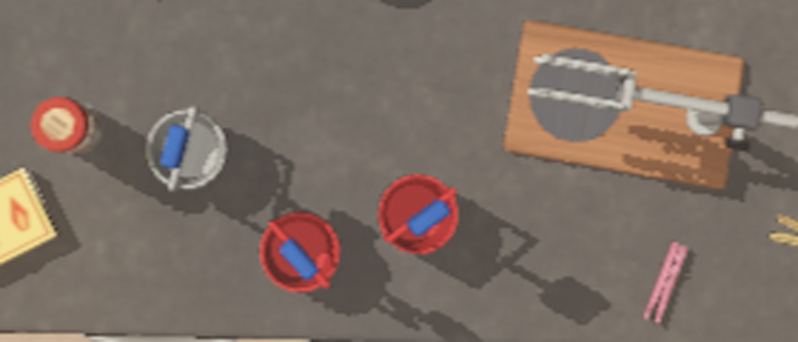

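View pics/cs.png

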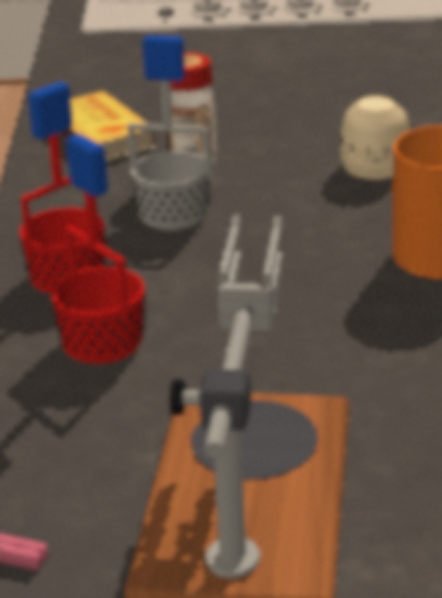

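Run:
```python
from h import *
a=np.radians(-98.45);o=np.array([490.7,-96.6]);R=np.array([[np.cos(a),np.sin(a)],[-np.sin(a),np.cos(a)]])
for c in("top","side"):
    Q=np.loadtxt(c+"_hook.txt")*1000; S=(Q[:,:2]-o)@R.T
    k=(np.abs(S[:,1])<40)&(S[:,0]<70)&(S[:,0]>-110)
    for lo in range(-100,70,10):
        m=k&(S[:,0]>=lo)&(S[:,0]<lo+10)
        if m.sum():
            q=S[m,1]; print(c,lo,m.sum(),"y",np.percentile(q,[2,98]).round(1),"+",q[q>5].mean().round(1),"-",q[q<-5].mean().round(1),"z",np.percentile(Q[m,2],[2,98]).round())
```

```text
top -60 22 y [-15.3  15.2] + 13.9 - -13.0 z [120. 153.]
top -50 34 y [-15.6  15.6] + 13.1 - -13.6 z [114. 151.]
top -40 34 y [-15.5  16.2] + 13.0 - -13.4 z [112. 150.]
top -30 30 y [-15.5  15.5] + 13.0 - -14.3 z [112. 150.]
top -20 32 y [-15.5  15.6] + 13.2 - -13.6 z [116. 151.]
top -10 31 y [-15.6  15.7] + 13.1 - -13.7 z [109. 151.]
top 0 34 y [-15.1  15.9] + 13.1 - -13.5 z [110. 150.]
top 10 65 y [-15.5  15. ] + 10.2 - -11.5 z [114. 148.]
top 20 26 y [-12.6  13.9] + 9.4 - -9.2 z [127. 143.]
top 30 22 y [-4.6  4.7] + nan - nan z [122. 133.]
top 40 21 y [-4.5  5.9] + 5.8 - nan z [123. 132.]
top 50 19 y [-4.4  5. ] + 5.3 - nan z [125. 135.]
top 60 21 y [-4.8  5.3] + 5.5 - nan z [124. 133.]
side -60 3 y [13.7 17.7] + 16.1 - nan z [124. 151.]
side -50 46 y [-13.1  18. ] + 16.1 - -10.7 z [111. 152.]
side -40 51 y [-13.4  17.9] + 16.8 - -10.6 z [112. 149.]
side -30 36 y [-13.4  17.9] + 16.3 - -10.9 z [125. 149.]
side -20 48 y [-12.6  17.9] + 16.5 - -10.5 z [112. 149.]
side -10 34 y [-13.8  17.8] + 16.9 - -11.2 z [114. 149.]
side 0 27 y [-13.1  17.9] + 16.1 - -10.8 z [111. 150.]
side 10 83 y [-13.6  17.9] + 15.4 - -10.8 z [113. 149.]
side 20 285 y [-13.5  16.9] + 11.5 - -9.5 z [113. 142.]
side 30 20 y [-2.3  7.1] + 6.3 - nan z [126. 132.]
side 40 28 y [-2.5  7. ] + 6.3 - nan z [127. 132.]
side 50 22 y [-2.8  6.5] + 6.1 - nan z [129. 132.]
side 60 27 y [-2.5  7.1] + 6.4 - nan z [127. 132.]<stdin>:9: RuntimeWarning: Mean of empty slice.
  ret = ret.dtype.type(ret / rcount)
```

jog_arm(motion=[[[0,0,0],-0.1],[[40,20,0],-0.173],[[80,50,0],-0.173],[[120,90,0],-0.173],[[160,130,0],-0.173],[[200,160,0],-0.173],[[250,200,0],-0.173],[[250,200,0],-0.173]], fingers=50)

```text
t: 1.67
tool_pos: [0.3552, 0.2464, 0.2537]
tcp_rot: [-3.141, -0.001, -0.235]
ft_force: [1.8, 0.5, 0.1]
width: 0.0502
grasp_force: 0.0
```

jog_arm(motion=[[[15,-3,0],0],[[40,-8,0],0],[[60,-12,0],0],[[77,-14,0],0],[[77,-14,0],0],[[77,-14,0],0],[[77,-14,0],0],[[77,-14,0],0]])

```text
t: 2.33
tool_pos: [0.4324, 0.2441, 0.2535]
tcp_rot: [-3.141, -0.0, -0.235]
ft_force: [0.4, 0.2, 0.6]
width: 0.0498
grasp_force: 0.0
```

jog_arm(motion=[[[0,1,25],0],[[1,1,50],0],[[1,1,75],0],[[1,1,100],0],[[1,1,100],0],[[1,1,100],0],[[1,1,100],0],[[1,1,100],0]])

```text
t: 3.0
tool_pos: [0.4346, 0.2436, 0.1554]
tcp_rot: [-3.139, -0.002, -0.235]
ft_force: [0.1, -0.1, -0.3]
width: 0.0501
grasp_force: 0.0
```

Run:
```python
from h import *
p,_=camera("side");q,_=camera("top")
a=cv2.resize(p[130:270,180:320],None,fx=2.8,fy=2.8,interpolation=2);b=cv2.resize(q[180:320,160:300],None,fx=2.8,fy=2.8,interpolation=2)
cv2.imwrite("pics/g1.png",np.hstack([a,b])[...,::-1])
```

```text
(no output)
```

View pics/g1.png

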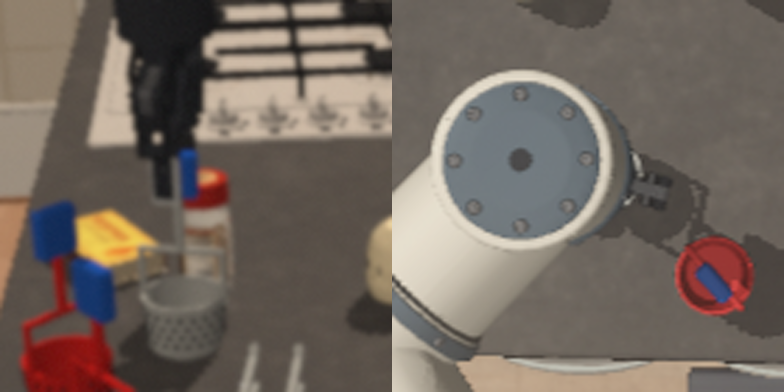

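Run:
```python
from h import *
print(px("side",[.4346,.2436,.15]),px("side",[.4346-.006,.2436-.03,.133]),px("side",[.4346,.2436,.085]),px("side",[.4346,.2436,.02]))
p,d=camera("side");X=cloud("side",d);h=cv2.cvtColor(p,cv2.COLOR_RGB2HSV)
m=(d>0)&(h[...,2]<70)&(X[...,2]>.12)&(X[...,2]<.17)&(np.hypot(X[...,0]-.435,X[...,1]-.24)<.07)
Q=X[m];print(len(Q));
for z in np.arange(.12,.17,.008):
    k=(Q[:,2]>=z)&(Q[:,2]<z+.008)
    if k.any(): print(z.round(3),Q[k].min(0).round(3),Q[k].max(0).round(3),np.median(Q[k],0).round(3))
P=np.load("side_p.npy");D=np.load("side_d.npy");X=cloud("side",D);h=cv2.cvtColor(P,cv2.COLOR_RGB2HSV)
m=(D>0)&(h[...,0]>105)&(h[...,0]<130)&(h[...,1]>120)&(np.hypot(X[...,0]-.435,X[...,1]-.24)<.05)
v,u=np.nonzero(m);print("grip px",u.min(),u.max(),v.min(),v.max());Q=X[m];print(np.percentile(Q,[2,50,98],axis=0).round(4))
t=(D>0)&(X[...,2]>.01)&(X[...,2]<.045)&(np.hypot(X[...,0]-.435,X[...,1]-.24)<.05);v,u=np.nonzero(t);print("basket px",u.min(),u.max())
```

```text
(np.float64(242.51326783813292), np.float64(192.17304846585319)) (np.float64(239.8840406120221), np.float64(204.85854429113743)) (np.float64(244.1652750310152), np.float64(219.45340342883696)) (np.float64(245.7445098341754), np.float64(245.5320344334285))
84
0.144 [0.419 0.204 0.146] [0.432 0.215 0.152] [0.426 0.207 0.15 ]
0.152 [0.42  0.203 0.152] [0.432 0.212 0.159] [0.424 0.207 0.156]
0.16 [0.42  0.201 0.16 ] [0.449 0.271 0.168] [0.43  0.21  0.165]
0.168 [0.421 0.205 0.168] [0.445 0.27  0.17 ] [0.431 0.21  0.169]
grip px 235 249 184 200
[[0.4194 0.2301 0.1367]
 [0.4344 0.2361 0.1551]
 [0.4492 0.2429 0.1698]]
basket px 230 260
```

jog_arm(motion=[[[0,0,2],0],[[0,0,2],0],[[0,0,2],0],[[0,0,2],0],[[0,0,2],0],[[0,0,2],0],[[0,0,2],0],[[0,0,2],0]], fingers=4)

```text
t: 3.82
tool_pos: [0.4339, 0.2428, 0.1514]
tcp_rot: [-3.141, -0.0, -0.236]
ft_force: [-0.7, 0.6, 1.2]
width: 0.0132
grasp_force: 58.7
```

jog_arm(motion=[[[0,0,-6],0],[[0,0,-16],0],[[0,0,-28],0],[[0,0,-40],0],[[0,0,-48],0],[[0,0,-48],0],[[0,0,-48],0],[[0,0,-48],0]])

```text
t: 4.48
tool_pos: [0.4333, 0.2426, 0.1986]
tcp_rot: [3.141, 0.001, -0.236]
ft_force: [0.0, 0.7, -1.7]
width: 0.0136
grasp_force: 58.6
```

jog_arm(motion=[[[6,10,0],0],[[16,28,0],0],[[28,49,0],-0.02],[[40,70,0],-0.04],[[52,91,0],-0.06],[[64,111,0],-0.0885],[[76,132,0],-0.0885],[[88,153,0],-0.0885]])

```text
t: 5.15
tool_pos: [0.4833, 0.0717, 0.1986]
tcp_rot: [3.141, 0.001, -0.147]
ft_force: [0.9, 0.5, -1.9]
width: 0.0134
grasp_force: 58.6
```

```bash
cat > tgt.py <<'E'
import sys
from h import *
a=np.radians(-98.45);o=np.array([490.7,-96.6]);ex=np.array([np.cos(a),np.sin(a)]);ey=np.array([-ex[1],ex[0]])
s=readout.observe();p=s["tool_pos"]*1000;y=s["tcp_rot"][2]
S=[(p[:2]-o)@ex,(p[:2]-o)@ey];print("t",s["t"],"stand xy",np.round(S,1),"bar z",p[2]-66.4,"yaw err",y+.1475,s["tcp_rot"].round(4),s["ft_force"].round(1),s["width"])
if len(sys.argv)>1:
    X,Y,Z=map(float,sys.argv[1:4]);d=o+X*ex+Y*ey-p[:2]
    print("move",(d@[np.cos(y),np.sin(y)]).round(1),(d@[np.sin(y),-np.cos(y)]).round(1),(p[2]-66.4-Z).round(1))
E
python3 tgt.py -95 1 133
```

```text
t 5.15 stand xy [-165.3  -32. ] bar z 132.23369162014535 yaw err 0.00031851850079925303 [ 3.1408e+00  1.2000e-03 -1.4720e-01] [ 0.9  0.5 -1.9] 0.013430638273737028
move 33.0 70.4 -0.8
```

jog_arm(motion=[[[8,16,0],0],[[16,32,0],0],[[24,46,0],0],[[29,58,0],0],[[33,67,-1],0],[[33,70,-1],0],[[33,70,-1],0],[[33,70,-1],0]])

```text
t: 5.82
tool_pos: [0.5057, -0.0005, 0.2001]
tcp_rot: [-3.141, 0.0, -0.147]
ft_force: [-0.1, -0.4, -1.1]
width: 0.0135
grasp_force: 58.7
```

```bash
python3 tgt.py -95 1 133
python3 - <<'E'
from h import *
p,d=camera("side");q,_=camera("top");X=cloud("side",d)
a=cv2.resize(p[190:400,200:340],None,fx=2.8,fy=2.8,interpolation=2);b=cv2.resize(q[150:360,300:440],None,fx=2.8,fy=2.8,interpolation=2)
cv2.imwrite("pics/g2.png",np.hstack([a,b])[...,::-1])
s=readout.observe()["tool_pos"]
print(px("side",[s[0],s[1],.133]),px("side",s))
E
```

```text
t 5.8167 stand xy [-97.3   0.7] bar z 133.7003890438784 yaw err 4.410663050083419e-05 [-3.1415e+00  4.0000e-04 -1.4750e-01] [-0.1 -0.4 -1.1] 0.013468104941761438
move 0.3 2.3 0.7
(np.float64(280.57233375480774), np.float64(249.47310664327614)) (np.float64(279.51510057736294), np.float64(214.90431933978974))
```

View pics/g2.png

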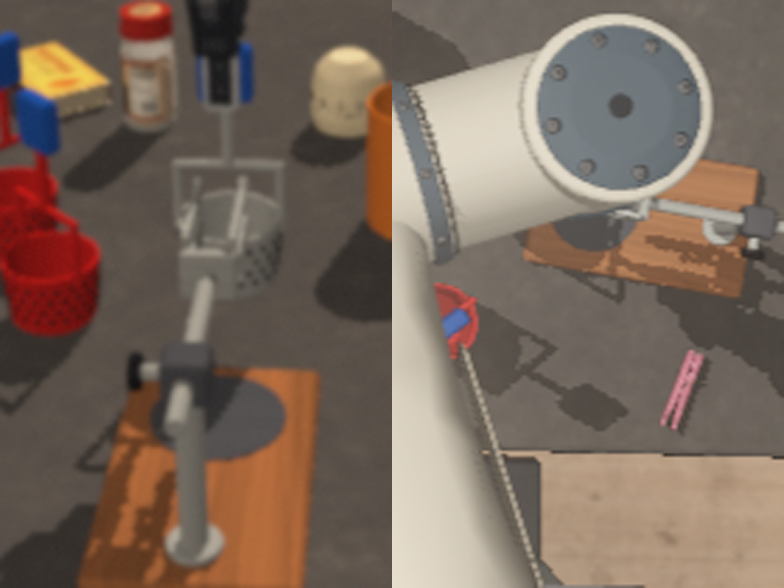

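jog_arm(motion=[[[0,4,1],0],[[0,8,1],0],[[0,13,1],0],[[0,18,1],0],[[0,23,1],0],[[0,28,1],0],[[0,32,1],0],[[0,32,1],0]])

```text
t: 6.58
tool_pos: [0.5011, -0.0331, 0.1993]
tcp_rot: [3.141, 0.0, -0.148]
ft_force: [-0.4, 0.4, -1.6]
width: 0.0136
grasp_force: 58.7
```

jog_arm(motion=[[[0,2,0],0],[[0,4,0],0],[[0,7,0],0],[[0,10,0],0],[[0,13,0],0],[[0,16,0],0],[[0,18,0],0],[[0,18,0],0]])

```text
t: 7.25
tool_pos: [0.4985, -0.0505, 0.1993]
tcp_rot: [3.142, 0.0, -0.148]
ft_force: [-0.1, 0.5, -0.8]
width: 0.0135
grasp_force: 58.7
```

```bash
python3 tgt.py -30 0.7 133
```

```text
t 7.25 stand xy [-46.7   1. ] bar z 132.89931064358112 yaw err -0.0002241226910588423 [ 3.1415  0.     -0.1477] [-0.1  0.5 -0.8] 0.013484565313861201
move -0.2 16.7 -0.1
```

jog_arm(motion=[[[0,2,0],0],[[0,4,0],0],[[0,6,0],0],[[0,9,0],0],[[0,12,0],0],[[0,14,0],0],[[0,16,0],0],[[0,16,0],0]])

```text
t: 7.92
tool_pos: [0.4962, -0.0663, 0.1993]
tcp_rot: [3.141, 0.0, -0.148]
ft_force: [-0.4, 0.6, -2.2]
width: 0.0135
grasp_force: 58.7
```

jog_arm(motion=[[[0,1,0],0],[[0,2,0],0],[[0,4,0],0],[[0,6,0],0],[[0,8,0],0],[[0,9,0],0],[[0,10,0],0],[[0,10,0],0]])

```text
t: 8.58
tool_pos: [0.4947, -0.076, 0.1993]
tcp_rot: [3.142, -0.0, -0.147]
ft_force: [0.7, 0.3, -0.6]
width: 0.0131
grasp_force: 58.7
```

```bash
python3 tgt.py -30 0.7 133;python3 - <<'E'
from h import *
p,d=camera("side")
cv2.imwrite("pics/g3.png",cv2.resize(p[200:360,210:350],None,fx=3.7,fy=3.7,interpolation=2)[...,::-1])
E
```

```text
t 8.5833 stand xy [-21.   1.] bar z 132.8898742862512 yaw err 1.8359120679073415e-05 [ 3.1415 -0.     -0.1475] [ 0.7  0.3 -0.6] 0.013117397459808765
move -0.3 -9.0 -0.1
```

View pics/g3.png

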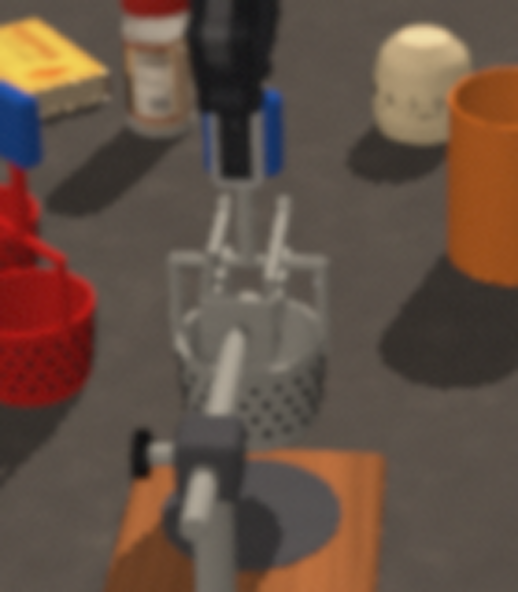

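jog_arm(motion=[[[0,1,0],0],[[0,2,0],0],[[0,3,0],0],[[0,4,0],0],[[0,5,0],0],[[0,6,0],0],[[0,6,0],0],[[0,6,0],0]])

```text
t: 9.3
tool_pos: [0.4939, -0.0818, 0.1993]
tcp_rot: [-3.142, -0.0, -0.147]
ft_force: [-0.2, 0.3, -1.3]
width: 0.0135
grasp_force: 58.7
```

jog_arm(motion=[[[0,1,0],0],[[0,2,0],0],[[0,3,0],0],[[0,4,0],0],[[0,5,0],0],[[0,5,0],0],[[0,5,0],0],[[0,5,0],0]])

```text
t: 9.97
tool_pos: [0.4932, -0.0867, 0.1993]
tcp_rot: [-3.142, -0.0, -0.147]
ft_force: [-0.6, -0.3, -2.6]
width: 0.0133
grasp_force: 58.7
```

Now 3 mm steps with the force checked after each one.

jog_arm(motion=[[[0,0.5,0],0],[[0,1,0],0],[[0,1.5,0],0],[[0,2,0],0],[[0,2.5,0],0],[[0,3,0],0],[[0,3,0],0],[[0,3,0],0]])

```text
t: 10.63
tool_pos: [0.4927, -0.0897, 0.1993]
tcp_rot: [-3.142, 0.0, -0.147]
ft_force: [0.1, -0.3, -1.8]
width: 0.0136
grasp_force: 58.7
```

jog_arm(motion=[[[0,0.5,0],0],[[0,1,0],0],[[0,1.5,0],0],[[0,2,0],0],[[0,2.5,0],0],[[0,3,0],0],[[0,3,0],0],[[0,3,0],0]])

```text
t: 11.3
tool_pos: [0.4923, -0.0927, 0.1993]
tcp_rot: [-3.142, 0.0, -0.147]
ft_force: [0.5, -0.0, -1.6]
width: 0.0135
grasp_force: 58.7
```

jog_arm(motion=[[[0,0.5,0],0],[[0,1,0],0],[[0,1.5,0],0],[[0,2,0],0],[[0,2.5,0],0],[[0,3,0],0],[[0,3,0],0],[[0,3,0],0]])

```text
t: 11.97
tool_pos: [0.4919, -0.0956, 0.1993]
tcp_rot: [-3.142, -0.0, -0.147]
ft_force: [0.0, 0.0, -1.6]
width: 0.0133
grasp_force: 58.7
```

jog_arm(motion=[[[0,0.5,0],0],[[0,1,0],0],[[0,1.5,0],0],[[0,2,0],0],[[0,2,0],0],[[0,2,0],0],[[0,2,0],0],[[0,2,0],0]])

```text
t: 12.63
tool_pos: [0.4915, -0.0976, 0.1993]
tcp_rot: [3.142, -0.0, -0.147]
ft_force: [0.6, -0.4, -2.1]
width: 0.0135
grasp_force: 58.7
```

jog_arm(motion=[[[0,0.5,0],0],[[0,1,0],0],[[0,1.5,0],0],[[0,2,0],0],[[0,2,0],0],[[0,2,0],0],[[0,2,0],0],[[0,2,0],0]])

```text
t: 13.3
tool_pos: [0.4913, -0.0995, 0.1993]
tcp_rot: [3.142, -0.0, -0.147]
ft_force: [-0.1, 0.2, -1.0]
width: 0.0136
grasp_force: 58.7
```

jog_arm(motion=[[[0,0.5,0],0],[[0,1,0],0],[[0,1.5,0],0],[[0,2,0],0],[[0,2,0],0],[[0,2,0],0],[[0,2,0],0],[[0,2,0],0]])

```text
t: 13.97
tool_pos: [0.4909, -0.1015, 0.1993]
tcp_rot: [3.142, 0.0, -0.147]
ft_force: [-0.1, 1.0, -2.4]
width: 0.0134
grasp_force: 58.7
```

jog_arm(motion=[[[0,0.5,0],0],[[0,1,0],0],[[0,1.5,0],0],[[0,2,0],0],[[0,2,0],0],[[0,2,0],0],[[0,2,0],0],[[0,2,0],0]])

```text
t: 14.63
tool_pos: [0.4908, -0.1029, 0.1992]
tcp_rot: [-3.14, -0.0, -0.147]
ft_force: [1.1, 4.7, -0.2]
width: 0.0131
grasp_force: 58.8
```

jog_arm(motion=[[[0,-0.8,0],0],[[0,-1.6,0],0],[[0,-2.6,0],0],[[0,-2.6,0],0],[[0,-2.6,0.5],0],[[0,-2.6,1.5],0],[[0,-2.6,2.5],0],[[0,-2.6,3],0]])

```text
t: 15.3
tool_pos: [0.4909, -0.1011, 0.196]
tcp_rot: [3.141, 0.0, -0.147]
ft_force: [-0.2, 0.3, -1.8]
width: 0.0131
grasp_force: 58.8
```

jog_arm(motion=[[[0,0,0.7],0],[[0,0,1.4],0],[[0,0,2.1],0],[[0,0,2.8],0],[[0,0,3.5],0],[[0,0,4],0],[[0,0,4],0],[[0,0,4],0]])

```text
t: 15.97
tool_pos: [0.491, -0.101, 0.1923]
tcp_rot: [-3.142, -0.0, -0.147]
ft_force: [0.2, -1.0, -2.0]
width: 0.0136
grasp_force: 58.8
```

In the throat with no contact. Lowering further.

jog_arm(motion=[[[0,0,1],0],[[0,0,2],0],[[0,0,3],0],[[0,0,4],0],[[0,0,5],0],[[0,0,6],0],[[0,0,6],0],[[0,0,6],0]])

```text
t: 16.63
tool_pos: [0.491, -0.101, 0.1862]
tcp_rot: [3.142, 0.0, -0.147]
ft_force: [0.4, -0.4, -1.4]
width: 0.0136
grasp_force: 58.8
```

jog_arm(motion=[[[0,0,0.6],0],[[0,0,1.2],0],[[0,0,1.8],0],[[0,0,2.4],0],[[0,0,3],0],[[0,0,3],0],[[0,0,3],0],[[0,0,3],0]])

```text
t: 17.3
tool_pos: [0.4911, -0.101, 0.1833]
tcp_rot: [3.142, -0.0, -0.147]
ft_force: [-0.1, 0.5, -1.7]
width: 0.0133
grasp_force: 58.8
```

jog_arm(motion=[[[0,0,0.3],0],[[0,0,0.6],0],[[0,0,0.9],0],[[0,0,1.2],0],[[0,0,1.5],0],[[0,0,1.5],0],[[0,0,1.5],0],[[0,0,1.5],0]])

```text
t: 17.97
tool_pos: [0.4911, -0.101, 0.1818]
tcp_rot: [-3.142, -0.0, -0.147]
ft_force: [0.3, 0.2, -2.4]
width: 0.0134
grasp_force: 58.8
```

jog_arm(motion=[[[0,0,0.2],0],[[0,0,0.4],0],[[0,0,0.6],0],[[0,0,0.8],0],[[0,0,0.8],0],[[0,0,0.8],0],[[0,0,0.8],0],[[0,0,0.8],0]])

```text
t: 18.63
tool_pos: [0.4911, -0.101, 0.1812]
tcp_rot: [3.142, -0.0, -0.147]
ft_force: [-0.5, 0.7, 1.9]
width: 0.0135
grasp_force: 59.1
```

jog_arm(motion=[[[0,0,-0.2],0],[[0,0,-0.2],0],[[0,0,-0.2],0],[[0,0,-0.2],0],[[0,0,-0.2],0],[[0,0,-0.2],0],[[0,0,-0.2],0],[[0,0,-0.2],0]])

```text
t: 19.3
tool_pos: [0.4911, -0.101, 0.1812]
tcp_rot: [3.142, -0.0, -0.147]
ft_force: [-1.0, -0.3, 1.7]
width: 0.0132
grasp_force: 59.1
```

jog_arm(motion=[[[0,0,0],0],[[0,0,0],0],[[0,0,0],0],[[0,0,0],0],[[0,0,0],0],[[0,0,0],0],[[0,0,0],0],[[0,0,0],0]], fingers=36)

```text
t: 19.97
tool_pos: [0.4911, -0.101, 0.1812]
tcp_rot: [-3.142, -0.0, -0.147]
ft_force: [-0.2, 0.1, 0.5]
width: 0.0357
grasp_force: 0.0
```

```bash
python3 tgt.py;python3 - <<'E'
from h import *
p,d=camera("side")
cv2.imwrite("pics/g4.png",cv2.resize(p[200:360,210:350],None,fx=3.7,fy=3.7,interpolation=2)[...,::-1])
E
```

```text
t 19.9667 stand xy [4.3 1. ] bar z 114.78068219074524 yaw err 0.00016190642128191546 [-3.1416 -0.     -0.1473] [-0.2  0.1  0.5] 0.03567249654451093
```

View pics/g4.png

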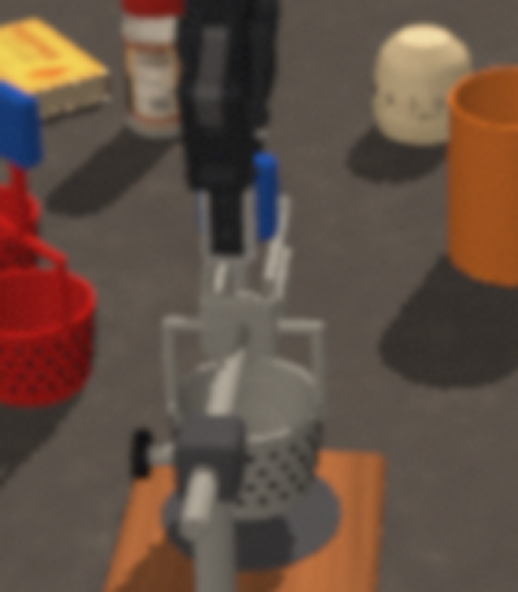

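The bar is seated in the throat and the fingers are clear of the grip. Retracting straight up.

jog_arm(motion=[[[0,0,-3],0],[[0,0,-8],0],[[0,0,-16],0],[[0,0,-26],0],[[0,0,-38],0],[[0,0,-52],0],[[0,0,-66],0],[[0,0,-80],0]])

```text
t: 20.68
tool_pos: [0.4912, -0.101, 0.2631]
tcp_rot: [-3.141, -0.001, -0.147]
ft_force: [-0.6, 0.1, -0.6]
width: 0.0361
grasp_force: 0.0
```

jog_arm(motion=[[[0,0,-15],0],[[0,0,-25],0],[[0,0,-30],0],[[0,0,-30],0],[[0,0,-30],0],[[0,0,-30],0],[[0,0,-30],0],[[0,0,-30],0]])

```text
t: 21.35
tool_pos: [0.4908, -0.1009, 0.2905]
tcp_rot: [3.141, 0.001, -0.147]
ft_force: [0.3, 0.1, 0.3]
width: 0.0361
grasp_force: 0.0
```

jog_arm(motion=[[[0,0,0],0],[[0,0,0],0],[[0,0,0],0],[[0,0,0],0],[[0,0,0],0],[[0,0,0],0],[[0,0,0],0],[[0,0,0],0]])

```text
t: 22.02
tool_pos: [0.491, -0.101, 0.2912]
tcp_rot: [3.142, 0.0, -0.147]
ft_force: [0.3, 0.1, 0.1]
width: 0.0359
grasp_force: 0.0
```

Run:
```python
from h import *
p,d=camera("side")
for _ in range(6): q,_d=camera("side")
print(np.abs(p.astype(int)-q)[200:360,210:350].max())
cv2.imwrite("pics/g5.png",cv2.resize(q[180:380,200:360],None,fx=3,fy=3,interpolation=2)[...,::-1])
```

```text
6
```

View pics/g5.png

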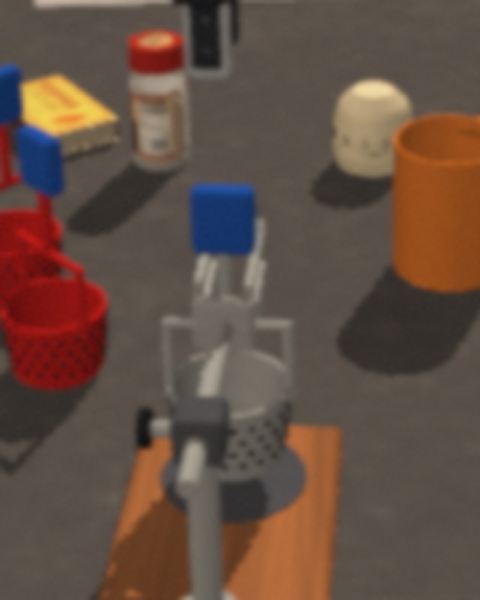

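The strainer hangs upright and still in the double hook. The gripper is clear and the bystanders haven't moved.

```bash
python3 -c "
from workcell import arm
print(arm.sign_off())"
```

```text
the job is handed in; nothing more can be done
None
```

The steel strainer hangs still in the throat of the double hook, released and handed in at about 22 s; the forces read after each move stayed under 5 N, and the mug, timer and jar were left where they stood.

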